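Pin the hold-down bar and start the mould shaker

TASK

A praline mould lies on the air-driven vibrating table with the hold-down bar resting over it. First push the loose clevis pin, nose first from the lever's side, through the fork and the bar's eye until its head is right home against the fork. Then switch the vibrator on, to shake the air out of the filling: lift the locking collar of the valve lever, throw the lever over, without forcing it, to where the collar drops fully into the notch of the stop, so that it is locked on; let go of everything and leave the mould and the other things where they are.

Things in the scene. Friction and masses are not known exactly. Their poses are not given: they have to be found in the camera images.
- shaker: the fixed vibrating table: steel plate 228 (x) x 262 (y) mm on a base, plate top 58 mm up. z up, x away from the robot, y left; origin under its middle. A hold-down bar, hinged at the back, runs forward over the mould; its front eye rests in the fork at the middle of the front edge, holes in line. The air valve with its lever stands at the left side.
- pin: clevis pin, steel, 67 mm long, about 0.1 kg, lying on the table in front of the valve, left of the fork. Head: upright flat-sided block 20 mm wide (x), 20 mm along the pin (y), 36 mm tall (z), to be pinched across x from above. Origin: centre of the head's underside. From the head's foot a round shank 12 mm thick runs level to -y, its axis 6 mm above the origin.
- pin_head (a point): the pin's shoulder: the point on the shank's axis where the shank leaves the head (from the pin's origin 10 mm to -y and 6 mm up); it ends up against the fork. Axes as the pin's. The nose is 47 mm from here to -y; the last 7 mm taper to 5 mm.
- fork_hole (a point): centre of the hole in the fork's outer face on the lever's side, 90 mm above the table top. Axes as the shaker's; the pin goes in along -y, level. Two 6 mm cheeks, 30 mm wide, and between them the bar's 10 mm eye: 25 mm in all. Holes 13.5 mm (eye 14.5 mm), chamfered; cheeks rise 15 mm above the hole's centre. The mould behind (+x) has its top 12 mm below the hole's centre.
- lever_pivot (a point): pivot of the valve lever, 40 mm above the table top; axes as the shaker's. The lever swings in this frame's y-z plane: locked off it leans 0.45 rad to +y (left); on is over to -y (right), towards the mould. Notched quadrant plates stand either side of it, their rim 56 mm from the pivot (68 mm beyond the off notch, at the far left).
- collar_grip (a point): middle of the lever's locking collar, a knurled dark sleeve 29 mm thick (rims 32 mm), 22 mm tall, 83 mm from the pivot when down. z along the lever away from the pivot, x along the pivot axis. The lever ends in a black knob 22 mm wide, its top 41 mm above this point when the collar is down. Pinch the collar along x with the knob between the fingers; over 25 mm free each side.
- lever (a joint): valve lever's angle, rad: 0 locked off (left), growing to the right, at most 1.16. The on notch is cut in the rim of an adjustable stop, a dark segment clamped to the quadrant where the last user set it: anywhere from 0.70 to 1.00. A raised collar passes over it; a released one drops in and halts the lever. The lever takes 1 to 3 N at the collar to turn and stays where left; do not force it.
- collar (a joint): lift of the collar along the lever, m: 0 down in a notch, 0.0125 at its upper end stop. A spring presses it down, 5 N (down) to 8 N (up). Its cross pin lies in the off notch, 10 mm deep, and blocks the lever until the collar is up more than 0.010. Let go between the notches it rides on the rim at 0.010; it falls to 0 only in the off notch or in the stop's notch.
- mould_a: the clear praline mould, partly filled, 206 x 241 x 20 mm, lying in the corner angles of the vibrating table under the hold-down bar; origin at its underside. It stays as it is.
- praline_1: left-hand one (nearer the fork) of two loose chocolate pralines in front of the vibrating table, 25 x 25 x 16 mm; origin at its underside. A bystander.
- praline_2: the other, right-hand one of the two loose pralines, 25 x 25 x 16 mm; origin at its underside. A bystander.
- nib_bowl: small steel bowl of cocoa nibs, 76 mm across, 35 mm high, right of the vibrating table; origin at its underside. A bystander.
- spice_jar_1: small glass jar with a black cap, 41 mm across, 105 mm high, at the left on the cream board; origin at its underside. A bystander.
- nozzle_2: small steel piping nozzle standing on its wide end, 19 mm across, 33 mm high, right of the vibrating table; origin at its underside. A bystander.

How it is judged:
On the way, in this order (a step that is already met when the one before it is completed fails the run):
1. the clevis pin is through fork and eye with its head home against the fork (y of pin_head in the frame of fork_hole between -0.004 and 0.004 m and x of pin_head in the frame of fork_hole between -0.004 and 0.004 m and z of pin_head in the frame of fork_hole between -0.004 and 0.004 m and angle between the y axis of pin and the y axis of fork_hole, either way round below 0.15 rad), for 0.2 s.
2. the lever is thrown over and the collar is down in the stop's notch (value of joint lever above 0.55 rad and value of joint collar below 0.003 m and velocity of joint lever between -0.1 and 0.1 rad/s), for 0.2 s.
At the end, for the whole second after the job is handed in: the pin is through the fork and the bar's eye with its head within 4 mm of the fork's face; the lever is thrown over (beyond 0.55 rad) with the collar down in the stop's notch (lift under 3 mm), at rest (all of step 1 and all of step 2); the robot touches nothing.
It fails at once if the mould is shifted by more than 12 mm (distance of mould_a from where it was at the start of the episode above 0.012 m).
It fails at once if a praline, the bowl, the nozzle or the jar is moved by more than 30 mm (distance of any of praline_1, praline_2, nib_bowl, nozzle_2, spice_jar_1 from where it was at the start of the episode above 0.03 m).
It fails at once if the lever is forced against a notch with a load of over 100 N on its cross pin (some 50 N at the collar) (contact force between crosspin and onwall_0 above 50 N or contact force between crosspin and onwall_1 above 50 N or contact force between crosspin and rim0_0 above 50 N or contact force between crosspin and rim0_1 above 50 N).
It also fails if it takes over 67 s, if anything falls off the work surface, if the arm or the gripper's body presses on something with over 40 N, if the wrist force passes 120 N, or if a joint passes its speed limit or range.

ROBOT

A 6-joint arm with a two-finger parallel gripper is mounted at the origin on a cart in front of the work surface, level with it; the furniture and walls round the work are solid. World frame = base frame: x ahead of the robot, y to its left, z up, the work surface at z = 0. Lengths are in m, angles in rad, forces in N, time in s.
With the tool pointing down it reaches from about 0.3 to 0.85 m from the base axis. Payload 5.4 kg.
Tool frame: the origin (TCP) lies on the centre line of the jaws, within the pads' length; the fingertips stand 25 mm ahead of it and the grasp point (between the pads) lies 6 mm ahead of it; z points along the fingers, y is the line along which they close (so a half turn about z gives the same grasp; the last joint's range is limited). The gripper opens to 85 mm and grips with 20 to 120 N. Pads are 22 mm wide; open, the fingers measure 114 mm over their backs; the gripper's body (76 mm by 85 mm) begins 54 mm behind the grasp point. The pads swing forward as they close: fully open they stand 13 mm farther back than shut.
Start: joints at [-1.418, 0.158, 1.597, -0, 1.386, -0.21], TCP at [0.204, -0.538, 0.256] pointing down, gripper open.
Joint ranges: [-2.91, 2.91], [-0.94, 2.29], [0.18, 2.7], [-1.29, 4.43], [0.17, 2.64], [-3, 3]. Speed limits (rad/s): [2.57, 2.57, 3.14, 3.14, 3.14, 3.14].

INTERFACE

Orientations are given as a rotation vector (axis times angle).
In Python, from bench import ctrl gives the robot as it stands. Calls block until the motion is done:
- ctrl.movep(position, orientation): joint-space move of the TCP to a pose.
- ctrl.move_linear(position, velocity=0.15, ori=None, until_force=None): straight line of the TCP; ori=None keeps the orientation; velocity is the mean speed in m/s. With until_force (N) it stops when the force on the tool has changed by that much, and returns True; else False.
- ctrl.move_joints(angles): joint-space move.
- ctrl.set_gripper(opening): finger opening in m; the grip force is fixed at half the most; returns when the fingers have stopped.
- ctrl.dwell(seconds).
- ctrl.ik(position, orientation): joint angles nearest the present ones, or None.
- ctrl.get_state(): the state.
- ctrl.get_image(name): name is "scene" or "side" or "wrist"; returns (picture, depth): 384x512x3 uint8, blue, green, red; 384x512 float32, m along the optical axis (not along the pixel's ray), 0 where there is no reading.
- ctrl.get_calibration(name): a dict with "mtx" (3x3 intrinsics, pixels), "k1" (the pictures are not rectified: a ray, as slopes to the right and down, at radius r is drawn at 1 + k1 r^2 times it, then the intrinsics apply), "T" (4x4, takes a point from camera to world coordinates). Camera axes: x right, y down, z forward; pixel columns grow to the right and rows downward; lengths in m; the calibration is good to about 2 mm. A picture is of the moment at which its call begins: read the wrist's pose just before it. get_calibration takes no time and is no camera call; for the wrist camera it gives the pose at the moment of the call.
A pose or a line that the arm cannot do raises ctrl.PlanningError and nothing moves.
- ctrl.hand_in(): hands the job in; it is judged then, once.
Trained networks look in the newest picture that a camera, given by its name, has taken for a name from the list of things; names that differ only in an ending like _2 or _b are one class to them, and where a whole thing is asked for, a point or a joint stands for the part that bears it (a point fixed in the world has none). Each returns a list of dicts, best first, with "conf" (0 to 1); they miss things now and then, are a little off and sometimes report something else, mostly with a low value. They report only what shows in the picture. A call takes as long as a camera call.
- ctrl.spot_in(camera, query): "rect" ([left, top, width, height] in pixels, round what is visible of it).
- ctrl.regions_of(camera, query): "pixels" (384x512 bool, what is visible of it) and "rect" ([left, top, width, height] in pixels, round what is visible of it).
- ctrl.landmark_of(camera, query): "position" ([column, row] in pixels: a listed point, or the origin of a listed thing).
The state is a dict: "t": time; "q": joint angles; "dq": joint speeds; "joint_torque": joint torques, N m; "eef_pos": TCP position; "ee_rot": TCP orientation; "contact_force": force on the tool from outside, world axes, zero at the start; "wrist_torque": the same for the moment, N m; "finger_gap": finger opening in m; "grip_force": force on a finger pad.
Only numpy, scipy, OpenCV 4.12 (cv2) and the standard library are available. Lean on these libraries where they do the work, as an engineer would, in place of code of your own. Each camera call takes 0.05 s, during which the arm holds its last target. There are 200 camera calls.

## Working session

There is one attempt and no reset: what is moved stays moved. The work goes in short steps, each a Python script; the robot and the scene stay as the last script left them, time stands still between calls to the robot, and variables do not carry over. Pictures are saved under pics/ and viewed, at most 10 in all, crops included, and the job is handed in when it is done.

```bash
mkdir -p pics; ls; cat > h.py <<'E'
import numpy as np, cv2
from bench import ctrl
from scipy.spatial.transform import Rotation as R
def ray(cal,px):
    m=cal["mtx"]; d=np.array([(px[0]-m[0][2])/m[0][0],(px[1]-m[1][2])/m[1][1]]); u=d.copy()
    for _ in range(20): u=d/(1+cal["k1"]*(u@u))
    T=np.array(cal["T"]); v=T[:3,:3]@np.array([u[0],u[1],1]); return T[:3,3],v
def at_depth(cal,px,z):
    o,v=ray(cal,px); return o+v*z
def at_z(cal,px,z):
    o,v=ray(cal,px); return o+v*(z-o[2])/v[2]
def tri(rs):
    A=np.zeros((3,3));b=np.zeros(3)
    for o,v in rs:
        v=v/np.linalg.norm(v);P=np.eye(3)-np.outer(v,v);A+=P;b+=P@o
    p=np.linalg.solve(A,b)
    return p,[np.linalg.norm((np.eye(3)-np.outer(v,v)/(v@v))@(p-o)) for o,v in rs]
def proj(cal,p):
    T=np.linalg.inv(np.array(cal["T"])); c=T[:3,:3]@p+T[:3,3]; u=c[:2]/c[2]; u=u*(1+cal["k1"]*(u@u)); m=cal["mtx"]
    return np.array([m[0][0]*u[0]+m[0][2],m[1][1]*u[1]+m[1][2]])
E
python3 - <<'E'
from h import *
np.set_printoptions(precision=4,suppress=True)
for c in("scene","side"):
    im,d=ctrl.get_image(c); cv2.imwrite(f"pics/{c}0.png",im); cal=ctrl.get_calibration(c)
    print(c,np.array(cal["T"])[:3,3])
    for q in("shaker","pin","pin_head","fork_hole","lever_pivot","collar_grip","spice_jar_1","mould_a"):
        for r in ctrl.landmark_of(c,q)[:2]:
            p=r["position"];i,j=int(round(p[1])),int(round(p[0]))
            z=d[i,j] if 0<=i<384 and 0<=j<512 else 0
            print(q,round(r["conf"],2),np.round(p,1),at_depth(cal,p,z))
E
```

```text
bench.py
pics
scene [0.0441 0.6685 0.9148]
shaker 0.65 [263.7 181.1] [ 0.5638 -0.1818  0.0791]
shaker 0.38 [246.5 240.8] [ 0.5033 -0.0031  0.0325]
pin 0.43 [242.4 247.7] [ 0.515  -0.0007  0.0013]
pin_head 0.72 [245.6 240.9] [ 0.5051 -0.0017  0.0323]
pin_head 0.71 [328.4 182.2] [ 0.4372 -0.3484  0.0153]
fork_hole 0.74 [297.9 180.2] [ 0.4822 -0.231   0.085 ]
lever_pivot 0.66 [222.5 202.4] [ 0.6032 -0.0404  0.0876]
collar_grip 0.66 [213.5 192.1] [ 0.6196 -0.0265  0.1261]
spice_jar_1 0.66 [132.5 265.5] [0.6909 0.2181 0.0334]
mould_a 0.92 [264.3 167.4] [ 0.5984 -0.2404  0.0743]
side [ 0.0473 -1.0684  0.896 ]
shaker 0.28 [239.7 268.3] [ 0.4428 -0.3163  0.0128]
pin 0.41 [210.7 204.6] [ 0.4881 -0.0297  0.0101]
pin_head 0.61 [252.7 195.1] [ 0.6146 -0.0715  0.0328]
pin_head 0.46 [208.2 203.5] [ 0.489  -0.0076 -0.0013]
fork_hole 0.74 [215.7 203.5] [ 0.5085 -0.0224  0.0022]
lever_pivot 0.95 [253.1 194.4] [ 0.6162 -0.071   0.0347]
collar_grip 0.46 [250.6 167.9] [ 0.6224 -0.0393  0.114 ]
spice_jar_1 0.92 [236.  154.2] [0.6881 0.1898 0.0179]
mould_a 0.55 [281.8 224.4] [ 0.6016 -0.2643  0.0644]
```

View pics/scene0.png

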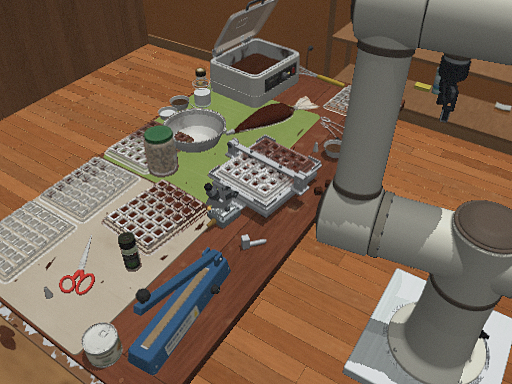

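View pics/side0.png

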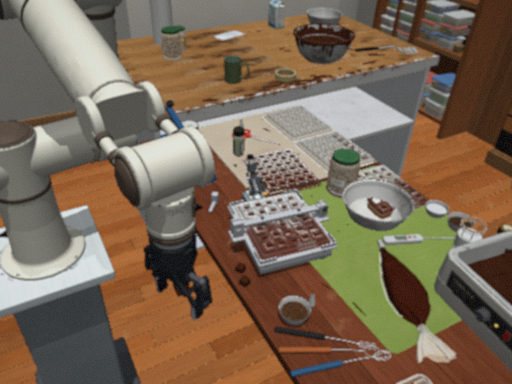

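The scene view shows the pin at about (247,241), the lever at (215,192) and the fork near (285,178). The side view agrees: pin (213,200), lever (252,172). Next: wrist views.

```bash
cat >> h.py <<'E'
def down(yx):  # tool y direction yaw angle (tool y = (cos,sin,0))
    y=np.array([np.cos(yx),np.sin(yx),0]);z=np.array([0,0,-1.]);return R.from_matrix(np.c_[np.cross(y,z),y,z]).as_rotvec()
E
python3 - <<'E'
from h import *
np.set_printoptions(precision=4,suppress=True)
s=ctrl.get_state();print(R.from_rotvec(s["ee_rot"]).as_matrix(),s["t"])
print(np.array(ctrl.get_calibration("wrist")["T"]))
for n,p in enumerate([(0.42,-0.1,0.36),(0.44,0.0,0.36)]):
    qs=[(ctrl.ik(p,down(a)),a) for a in (0,np.pi)]
    qs=[(q,a) for q,a in qs if q is not None]; print([(q,a) for q,a in qs])
    q,a=min(qs,key=lambda t:np.abs(np.array(t[0])-ctrl.get_state()["q"]).max())
    ctrl.move_joints(q); ctrl.dwell(.2)
    cal=ctrl.get_calibration("wrist"); im,d=ctrl.get_image("wrist"); cv2.imwrite(f"pics/w{n}.png",im)
    np.savez(f"w{n}.npz",im=im,d=d,mtx=cal["mtx"],k1=cal["k1"],T=cal["T"])
    print(np.array(cal["T"])[:3,3],ctrl.get_state()["t"])
    for qn in("shaker","pin","pin_head","fork_hole","lever_pivot","collar_grip","mould_a"):
        for r in ctrl.landmark_of("wrist",qn)[:2]:
            p=r["position"];i,j=int(round(p[1])),int(round(p[0]))
            z=d[i,j] if 0<=i<384 and 0<=j<512 else 0
            print(qn,round(r["conf"],2),np.round(p,1),at_depth(cal,p,z))
E
```

```text
[[ 0.9349  0.3549  0.    ]
 [ 0.3549 -0.9349 -0.0001]
 [ 0.      0.0001 -1.    ]] 0.9
[[ 0.3553 -0.8827 -0.3075  0.2828]
 [-0.9348 -0.3355 -0.117  -0.5074]
 [ 0.0001  0.3291 -0.9443  0.3742]
 [ 0.      0.      0.      1.    ]]
[(array([-0.5152, -0.2777,  1.8116, -0.    ,  1.6077, -0.5152]), 0), (array([-0.5152, -0.2777,  1.8116,  0.    ,  1.6077,  2.6264]), 3.141592653589793)]
[ 0.4196 -0.0157  0.4777] 2.9667
shaker 0.53 [313.5 322.7] [ 0.5459 -0.4849  0.0133]
pin 0.61 [307.9  87.3] [ 0.4998 -0.0076  0.0351]
pin_head 0.88 [303.3  97.2] [ 0.4973 -0.0221  0.0131]
fork_hole 0.89 [291.6 230.8] [ 0.4782 -0.2241  0.0856]
lever_pivot 0.82 [383.9 129.2] [ 0.6043 -0.0649  0.0787]
collar_grip 0.93 [417.9 109.1] [ 0.6193 -0.0345  0.1282]
mould_a 0.93 [361.6 240.5] [ 0.5959 -0.2463  0.0776]
[(array([-0.276 , -0.2543,  1.7928, -0.    ,  1.6031, -0.276 ]), 0), (array([-0.276 , -0.2543,  1.7928,  0.    ,  1.6031,  2.8656]), 3.141592653589793)]
[0.4396 0.084  0.4779] 4.0583
pin 0.88 [291.6 148.3] [ 0.5014 -0.0042  0.0197]
pin_head 0.89 [286.8 156.1] [ 0.4951 -0.0198  0.0093]
pin_head 0.69 [295.6 149.5] [ 0.5059 -0.0031  0.0355]
fork_hole 0.93 [279.6 283.9] [ 0.4816 -0.2242  0.0894]
lever_pivot 0.75 [367.2 188.6] [ 0.6153 -0.0576  0.0728]
collar_grip 0.72 [390.1 181. ] [ 0.6223 -0.0287  0.1246]
mould_a 0.62 [344.3 286.9] [ 0.4822 -0.0035  0.3698]
```

```bash
python3 - <<'E'
import cv2
a=cv2.imread("pics/w1.png");cv2.imwrite("pics/w1c.png",cv2.resize(a[110:350,200:470],None,fx=2.5,fy=2.5,interpolation=cv2.INTER_CUBIC))
E
```

```text
(no output)
```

View pics/w1c.png

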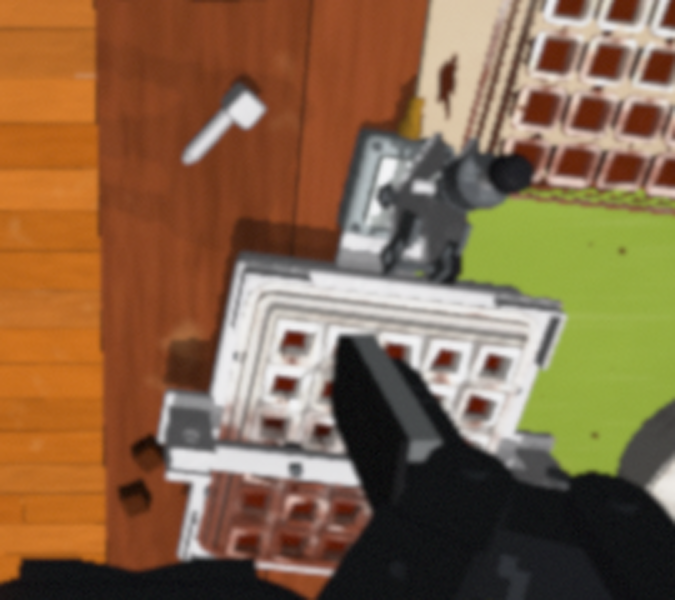

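View pics/w0.png

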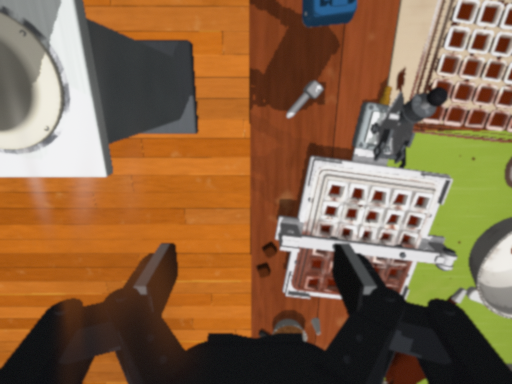

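The two wrist views show the pin lying about 45° askew (w0: head (317,87), nose (291,117)), the fork at (290,230), the bar tilted about 8°, and the lever leaning left with its knob at (435,97). Next I'll fit poses from the depth clouds.

```bash
cat >> h.py <<'E'
def cloud(f):
    w=np.load(f); m=w["mtx"]; d=w["d"]; v,u=np.mgrid[0:384,0:512]
    a=cv2.undistortPoints(np.stack([u,v],-1).reshape(-1,1,2).astype(np.float64),m,np.array([w["k1"],0,0,0.])).reshape(-1,2)
    P=np.c_[a,np.ones(len(a))]*d.reshape(-1,1); P=P@w["T"][:3,:3].T+w["T"][:3,3]; P[d.ravel()==0]=np.nan
    return P.reshape(384,512,3)
E
python3 - <<'E'
from h import *
np.set_printoptions(precision=4,suppress=True)
def box(P,lo,hi): 
    Q=P.reshape(-1,3); return Q[np.all((Q>lo)&(Q<hi),1)]
def rect(Q): 
    c,s,a=cv2.minAreaRect((Q[:,:2]*1000).astype(np.float32)); return np.round(c,1),np.round(s,1),round(a,1)
for f in("w0.npz","w1.npz"):
    P=cloud(f); print(f)
    t=box(P,(.40,-.1,-.05),(.45,.05,.1)); print("table z",np.median(t[:,2]))
    head=box(P,(.46,-.06,.026),(.54,.04,.06)); print("head",len(head),head.mean(0),rect(head),np.percentile(head[:,2],[10,50,90]))
    sh=box(P,(.44,-.08,.006),(.56,.04,.017)); c=sh.mean(0);u=np.linalg.svd(sh-c)[2][0]; print("shank",len(sh),c,u, sh[:,2].max())
    a=box(P,(.42,-.08,.005),(.56,.04,.06)); print("all",rect(a))
    for zr in ((.085,.097),(.097,.12)):
        b=box(P,(.44,-.34,zr[0]),(.8,-.17,zr[1]))
        if len(b)>20: print("bar",zr,len(b),b.mean(0),rect(b),np.linalg.svd((b-b.mean(0))[:,:2])[2][0],np.median(b[:,2]))
    fk=box(P,(.44,-.3,.098),(.505,-.19,.13));
    if len(fk)>9: print("fork top",len(fk),fk.mean(0),fk.min(0),fk.max(0),rect(fk))
    pl=box(P,(.45,-.4,.05),(.8,-.1,.09)); print("plate",rect(pl))
    k=box(P,(.58,-.08,.14),(.68,.06,.2)); print("knob",len(k),k.mean(0),k.max(0)) if len(k) else 0
    b=box(P,(.56,-.10,.03),(.68,.06,.2)); 
    for z in np.arange(.03,.18,.015):
        s=b[(b[:,2]>z)&(b[:,2]<z+.015)]
        if len(s)>3: print(round(z,3),len(s),s.mean(0),s.min(0)[:2],s.max(0)[:2])
E
```

```text
w0.npz
table z 0.0004398058928412052
head 190 [ 0.5086 -0.0105  0.0356] (array([509.2, -10.8]), array([19.3, 19.8]), 48.9) [0.0338 0.036  0.0373]
shank 227 [ 0.4894 -0.0325  0.0112] [-0.6067 -0.7942 -0.0324] 0.016886875563700332
all (array([493.1, -27.3]), array([65.8, 19.8]), 46.5)
bar (0.085, 0.097) 1704 [ 0.6053 -0.2509  0.0941] (array([ 599.7, -252.1]), array([ 34.6, 283.3]), 81.8) [ 0.9906 -0.1368] 0.09501595377520264
bar (0.097, 0.12) 646 [ 0.5943 -0.2511  0.1023] (array([ 599.4, -254. ]), array([ 35. , 282.7]), 82.5) [ 0.9906 -0.1365] 0.10274343192766952
fork top 308 [ 0.474  -0.2346  0.104 ] [ 0.4584 -0.2494  0.098 ] [ 0.4905 -0.2211  0.1071] (array([ 474.3, -235.7]), array([26., 30.]), 82.7)
plate (array([ 599.7, -239.6]), array([292.1, 278.3]), 4.1)
knob 334 [ 0.625  -0.0198  0.1502] [ 0.6364 -0.0095  0.1559]
0.03 381 [ 0.6061 -0.0669  0.036 ] [ 0.5891 -0.0996] [ 0.6491 -0.0335]
0.045 275 [ 0.617  -0.071   0.0528] [ 0.6012 -0.0987] [ 0.6364 -0.0423]
0.06 325 [ 0.6232 -0.0637  0.0684] [ 0.5957 -0.1   ] [ 0.6364 -0.0198]
0.075 597 [ 0.6181 -0.0639  0.0828] [ 0.5958 -0.0998] [
[... 1142 characters left out ...]

knob 252 [ 0.6257 -0.0182  0.1502] [ 0.638  -0.0089  0.1549]
0.03 320 [ 0.6079 -0.0628  0.0359] [ 0.5888 -0.0986] [ 0.6524 -0.0335]
0.045 205 [ 0.6155 -0.0712  0.0527] [ 0.6016 -0.0981] [ 0.6355 -0.041 ]
0.06 255 [ 0.6233 -0.0628  0.0684] [ 0.5956 -0.0994] [ 0.6406 -0.0207]
0.075 460 [ 0.6179 -0.0614  0.0827] [ 0.5959 -0.0996] [ 0.6422 -0.0148]
0.09 195 [ 0.6196 -0.0664  0.0944] [ 0.6018 -0.0877] [ 0.6397 -0.0241]
0.105 139 [ 0.6169 -0.0337  0.1143] [ 0.6097 -0.0517] [ 0.634 -0.016]
0.12 300 [ 0.6215 -0.0322  0.1264] [ 0.611 -0.047] [ 0.6384 -0.017 ]
0.135 103 [ 0.6235 -0.0161  0.1469] [ 0.6175 -0.0299] [ 0.638  -0.0089]
0.15 151 [ 0.6271 -0.0196  0.1523] [ 0.6174 -0.0285] [ 0.6366 -0.0111]
```

```bash
python3 - <<'E'
from h import *
np.set_printoptions(precision=4,suppress=True)
a=np.deg2rad(47-90); yh=np.array([-np.sin(a),np.cos(a),0])
g=np.array([.5092,-.0104,0])+.005*yh
o=down(a+np.pi)
ctrl.movep(g+[0,0,.12],o); ctrl.set_gripper(.05)
ctrl.move_linear(g+[0,0,.036],.12)
ctrl.set_gripper(0.0); s=ctrl.get_state(); print(s["finger_gap"],s["grip_force"],s["eef_pos"],s["contact_force"],s["t"])
ctrl.move_linear(g+[0,0,.17],.15)
b=-.135; yb=np.array([-np.sin(b),np.cos(b),0]); hole=np.array([.4759,-.2232,.090])
# origin of pin relative to TCP: -.005*y, z -.036 ; shoulder = origin -.010 y +.006 z
off=lambda y: -.015*y+np.array([0,0,-.030])
tgt=hole+.066*yb-off(yb)
ctrl.movep(tgt+[0,0,.03],down(b+np.pi)); ctrl.move_linear(tgt,.08); ctrl.dwell(.3)
s=ctrl.get_state();print(s["eef_pos"],tgt,s["finger_gap"],s["contact_force"],s["t"],s["q"])
cal=ctrl.get_calibration("wrist"); im,d=ctrl.get_image("wrist"); cv2.imwrite("pics/w2.png",im)
np.savez("w2.npz",im=im,d=d,mtx=cal["mtx"],k1=cal["k1"],T=cal["T"])
for q in("pin_head","fork_hole"):
    for r in ctrl.landmark_of("wrist",q)[:2]: print(q,r["conf"],r["position"])
E
```

```text
0.018677251414611244 58.76931309700012 [ 0.5135 -0.007   0.0371] [-0.8408 -0.755   6.1259] 8.1083
[ 0.4871 -0.1431  0.1205] [ 0.4868 -0.1429  0.12  ] 0.018710505483757293 [ 0.177   0.6349 -0.927 ] 14.4167 [-0.5242  0.1376  1.9068 -0.      1.0963  2.7524]
pin_head 0.63 [253.1, 219.7]
fork_hole 0.59 [255.6, 99.7]
```

View pics/w2.png

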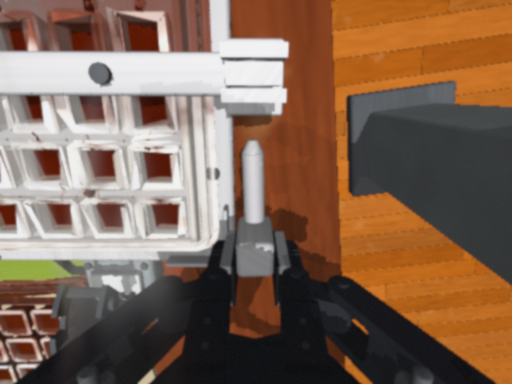

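The pin is held with its shank pointing up the image at the fork. The nose is at (252,142), the head at (255,245) and the fork's near face at (254,108), nearly in line. Now the offset from this one depth image.

```bash
cat > fit.py <<'E'
from h import *
np.set_printoptions(precision=4,suppress=True)
def fit(f):
    P=cloud(f).reshape(-1,3); b=-.135; X=np.array([np.cos(b),np.sin(b)]);Y=np.array([-np.sin(b),np.cos(b)])
    h0=np.array([.4759,-.2232]); Q=np.c_[(P[:,:2]-h0)@X,(P[:,:2]-h0)@Y,P[:,2]]
    Q=Q[~np.isnan(Q[:,0])]
    fk=Q[(abs(Q[:,0])<.03)&(Q[:,1]>-.035)&(Q[:,1]<.01)&(Q[:,2]>.1)&(Q[:,2]<.115)]
    r=cv2.minAreaRect((fk[:,:2]*1000).astype(np.float32))
    print("fork",len(fk),r,np.percentile(fk[:,0],[1,99]),np.percentile(fk[:,1],[1,99]),np.median(fk[:,2]))
    return Q
def shank(Q,y0,y1):
    s=Q[(abs(Q[:,0])<.012)&(Q[:,1]>y0)&(Q[:,1]<y1)&(Q[:,2]>.083)&(Q[:,2]<.105)]
    yb=np.linspace(y0,y1,7)
    for a,c in zip(yb,yb[1:]):
        t=s[(s[:,1]>=a)&(s[:,1]<c)]
        if len(t)>5: print("y%.4f n%d xmid %.4f w %.4f top %.4f"%((a+c)/2,len(t),np.mean(np.percentile(t[:,0],[3,97])),np.ptp(np.percentile(t[:,0],[1,99])),np.percentile(t[:,2],95)))
if __name__=="__main__":
    import sys
    Q=fit(sys.argv[1]); shank(Q,.016,.064)
    hd=Q[(abs(Q[:,0])<.0095)&(Q[:,1]>.05)&(Q[:,1]<.1)&(Q[:,2]>.113)&(Q[:,2]<.13)]; print("head",len(hd),hd.min(0),hd.max(0),np.median(hd[:,2]))
E
python3 fit.py w2.npz
```

```text
fork 3404 ((0.3823518753051758, -12.614873886108398), (25.125659942626953, 30.02512550354004), 89.99640655517578) [-0.014   0.0149] [-0.0249 -0.0001] 0.1046791897782067
y0.0200 n123 xmid 0.0011 w 0.0076 top 0.0946
y0.0280 n326 xmid 0.0010 w 0.0115 top 0.0963
y0.0360 n305 xmid 0.0006 w 0.0117 top 0.0963
y0.0440 n285 xmid 0.0006 w 0.0113 top 0.0964
y0.0520 n269 xmid 0.0004 w 0.0115 top 0.0963
y0.0600 n254 xmid 0.0003 w 0.0111 top 0.0963
head 1450 [-0.0093  0.0659  0.113 ] [0.0094 0.0919 0.1298] 0.11943146024205092
```

```bash
python3 - <<'E'
from h import *
np.set_printoptions(precision=4,suppress=True)
b=-.135; X=np.array([np.cos(b),np.sin(b),0]);Y=np.array([-np.sin(b),np.cos(b),0])
tgt=np.array([.4868,-.1429,.120])+.0002*X+[0,0,-.0005]
o=down(b-.017+np.pi)
ctrl.move_linear(tgt,.03,ori=o); f0=np.array(ctrl.get_state()["contact_force"])
for d,v,F in((.030,.06,12),(.060,.03,20),(.0675,.015,25)):
    r=ctrl.move_linear(tgt-d*Y,v,until_force=F); s=ctrl.get_state()
    e=s["eef_pos"]-tgt; print(d,r,-e@Y,e@X,e[2],s["contact_force"]-f0,s["t"])
    if r: break
ctrl.dwell(.2)
cal=ctrl.get_calibration("wrist"); im,d=ctrl.get_image("wrist"); cv2.imwrite("pics/w3.png",im)
np.savez("w3.npz",im=im,d=d,mtx=cal["mtx"],k1=cal["k1"],T=cal["T"])
from fit import *
Q=fit("w3.npz"); hd=Q[(abs(Q[:,0])<.0095)&(Q[:,1]>-.01)&(Q[:,1]<.06)&(Q[:,2]>.113)&(Q[:,2]<.13)]; print("head",len(hd),hd.min(0),hd.max(0),np.median(hd[:,2])); shank(Q,0,.03)
E
```

```text
0.03 True 0.028687630162139124 0.0002303150168299675 0.00017063612135706507 [ 1.8475 -2.4996  5.1958] 15.3083
fork 2876 ((0.5152502059936523, -12.494638442993164), (25.309967041015625, 29.948083877563477), 89.96878051757812) [-0.014   0.0149] [-0.0251 -0.0003] 0.10456866861908358
head 1426 [-0.0095  0.0379  0.113 ] [0.0095 0.06   0.1299] 0.11845926781103293
y0.0025 n93 xmid -0.0002 w 0.0135 top 0.0959
y0.0075 n196 xmid 0.0000 w 0.0117 top 0.0955
y0.0125 n184 xmid -0.0001 w 0.0113 top 0.0956
y0.0175 n179 xmid -0.0000 w 0.0113 top 0.0957
y0.0225 n175 xmid 0.0000 w 0.0115 top 0.0954
y0.0275 n160 xmid -0.0001 w 0.0109 top 0.0956
```

```bash
python3 - <<'E'
from h import *
np.set_printoptions(precision=4,suppress=True)
b=-.135; X=np.array([np.cos(b),np.sin(b),0]);Y=np.array([-np.sin(b),np.cos(b),0])
tgt=np.array([.4868,-.1429,.120])+.0006*X+[0,0,-.0005]
for d,v,F in((.055,.03,25),(.068,.015,30)):
    r=ctrl.move_linear(tgt-d*Y,v,until_force=F); s=ctrl.get_state()
    e=s["eef_pos"]-tgt; print(d,r,-e@Y,e@X,e[2],s["contact_force"],s["t"])
    if r: break
ctrl.dwell(.2)
cal=ctrl.get_calibration("wrist"); im,d=ctrl.get_image("wrist"); cv2.imwrite("pics/w4.png",im)
np.savez("w4.npz",im=im,d=d,mtx=cal["mtx"],k1=cal["k1"],T=cal["T"])
print(ctrl.get_state()["contact_force"])
from fit import *
Q=fit("w4.npz"); hd=Q[(abs(Q[:,0])<.0095)&(Q[:,1]>-.01)&(Q[:,1]<.06)&(Q[:,2]>.113)&(Q[:,2]<.13)]; print("head",len(hd),hd.min(0),hd.max(0),np.median(hd[:,2])); shank(Q,0,.03)
E
```

```text
0.055 False 0.052605261949604895 0.00019823144941616956 0.0006316083714135445 [ 1.048   6.7173 11.2957] 16.65
0.068 False 0.06525441603278771 0.00023360260624222338 0.0006909013072007447 [ 1.463   8.1915 11.8332] 17.6667
[ 1.2033  8.3595 12.0968]
fork 3561 ((-0.10353851318359375, -7.985851287841797), (35.356014251708984, 46.20828628540039), 89.38220977783203) [-0.0212  0.0213] [-0.0253  0.0095] 0.10487710075876008
head 1460 [-0.0095  0.001   0.1131] [0.0095 0.0263 0.1297] 0.11913645382614979
y0.0025 n141 xmid 0.0002 w 0.0236 top 0.1049
y0.0075 n17 xmid -0.0001 w 0.0236 top 0.1046
```

```bash
python3 - <<'E'
from h import *
np.set_printoptions(precision=4,suppress=True)
b=-.135; X=np.array([np.cos(b),np.sin(b),0]);Y=np.array([-np.sin(b),np.cos(b),0])
tgt=np.array([.4868,-.1429,.120])+.0006*X+[0,0,-.0005]
r=ctrl.move_linear(tgt-.073*Y,.015,until_force=18); s=ctrl.get_state(); e=s["eef_pos"]-tgt; print(r,-e@Y,s["contact_force"],s["t"])
ctrl.dwell(.2); ctrl.set_gripper(.05)
ctrl.move_linear(s["eef_pos"]+np.array([0,0,.09]),.15)
ctrl.move_linear(s["eef_pos"]+.05*Y+[0,0,.15],.2); ctrl.dwell(.15)
cal=ctrl.get_calibration("wrist"); im,d=ctrl.get_image("wrist"); cv2.imwrite("pics/w5.png",im)
np.savez("w5.npz",im=im,d=d,mtx=cal["mtx"],k1=cal["k1"],T=cal["T"])
from fit import *
Q=fit("w5.npz"); hd=Q[(abs(Q[:,0])<.0095)&(Q[:,1]>-.01)&(Q[:,1]<.06)&(Q[:,2]>.113)&(Q[:,2]<.13)]; print("head",len(hd),hd.min(0),hd.max(0),np.median(hd[:,2])); 
print(ctrl.get_state()["t"])
E
```

```text
False 0.06741234556010048 [ 3.873  18.9704 16.0819] 18.4
fork 752 ((0.4836740493774414, -9.968937873840332), (29.331287384033203, 29.371021270751953), 88.96989440917969) [-0.014   0.0148] [-0.0248  0.0024] 0.1047156787941512
head 390 [-0.0087  0.0023  0.1133] [0.0095 0.0217 0.1209] 0.1182929988114235
20.5083
```

View pics/w5.png

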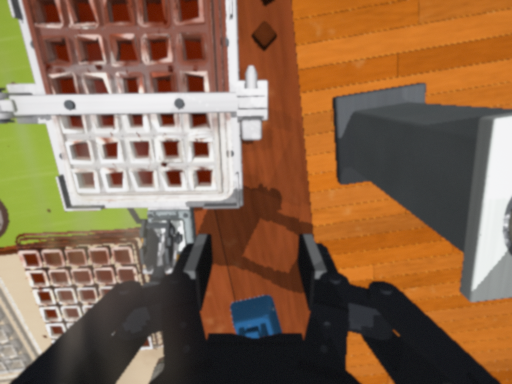

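The pin is through: its nose sticks out at (250,72) and its head is at (250,128). Depth puts the shoulder 1–2 mm off the face, so I'll nudge it home from behind with closed fingers.

```bash
python3 - <<'E'
from h import *
np.set_printoptions(precision=4,suppress=True)
b=-.135; X=np.array([np.cos(b),np.sin(b),0]);Y=np.array([-np.sin(b),np.cos(b),0])
h=np.array([.4759,-.2232,0])+.0005*X
o=down(b+np.pi)
ctrl.set_gripper(0)
p=h+.052*Y+[0,0,.124]
ctrl.move_linear(p+[0,0,.05],.2,ori=o); ctrl.move_linear(p,.12); ctrl.dwell(.2)
r=ctrl.move_linear(p-.030*Y,.03,until_force=18); s=ctrl.get_state(); e=s["eef_pos"]-h; print(r,e@Y,s["contact_force"],s["t"])
ctrl.move_linear(p,.1); ctrl.move_linear(p+.03*Y+[0,0,.10],.2); ctrl.dwell(.15)
cal=ctrl.get_calibration("wrist"); im,d=ctrl.get_image("wrist"); cv2.imwrite("pics/w6.png",im)
np.savez("w6.npz",im=im,d=d,mtx=cal["mtx"],k1=cal["k1"],T=cal["T"])
from fit import *
Q=fit("w6.npz"); hd=Q[(abs(Q[:,0])<.0095)&(Q[:,1]>-.01)&(Q[:,1]<.06)&(Q[:,2]>.113)&(Q[:,2]<.13)]; print("head",len(hd),hd.min(0),hd.max(0),np.median(hd[:,2])); 
print(ctrl.get_state()["t"],ctrl.get_state()["q"])
# lever geometry
P=np.r_[cloud("w0.npz").reshape(-1,3),cloud("w1.npz").reshape(-1,3)]; P=P[~np.isnan(P[:,0])]
S=np.c_[(P-h)@X,(P-h)@Y,P[:,2]]
for z in np.arange(.03,.16,.01):
    q=S[(S[:,0]>.06)&(S[:,0]<.20)&(S[:,1]>.10)&(S[:,1]<.26)&(S[:,2]>z)&(S[:,2]<z+.01)]
    if len(q)>3: print(round(z,3),len(q),np.percentile(q,[2,50,98],axis=0)[:,:2].T)
k=S[(S[:,0]>.06)&(S[:,0]<.20)&(S[:,1]>.13)&(S[:,2]>.143)&(S[:,2]<.17)]; print("knob rect",cv2.minAreaRect((k[:,:2]*1000).astype(np.float32)),np.percentile(k[:,2],[50,99]))
E
```

```text
True 0.03094752367626293 [0.2867 0.439  0.6499] 23.2
fork 1092 ((0.5145654678344727, -10.436755180358887), (28.802560806274414, 29.763256072998047), 89.93486785888672) [-0.014   0.0147] [-0.0248  0.0018] 0.1047313102452287
head 612 [-0.0085  0.0023  0.1131] [0.0095 0.0223 0.1208] 0.11831089741622365
24.4333 [-0.5261  0.0137  1.8201  0.0064  1.3152  2.7508]
0.03 774 [[0.0959 0.1083 0.1913]
 [0.1157 0.1721 0.2326]]
0.04 252 [[0.1029 0.1112 0.172 ]
 [0.1158 0.1703 0.1836]]
0.05 1553 [[0.0663 0.125  0.1941]
 [0.1014 0.1143 0.1908]]
0.06 1336 [[0.0627 0.1336 0.1976]
 [0.1002 0.105  0.2091]]
0.07 828 [[0.1014 0.1167 0.1382]
 [0.1215 0.1556 0.2237]]
0.08 802 [[0.1024 0.1142 0.1397]
 [0.1346 0.174  0.2214]]
0.09 467 [[0.1051 0.1148 0.1402]
 [0.1566 0.1717 0.2107]]
0.1 65 [[0.1072 0.1092 0.1154]
 [0.196  0.2077 0.2164]]
0.11 290 [[0.1081 0.1131 0.1285]
 [0.19   0.2013 0.2256]]
0.12 624 [[0.1079 0.1173 0.1351]
 [0.1953 0.2081 0.2222]]
0.13 138 [[0.1145 0.1201 0.1295]
 [0.198  0.2028 0.218 ]]
0.14 233 [[0.1122 0.1159 0.1286]
 [0.212  0.2247 0.2324]]
0.15 353 [[0.1143 0.1219 0.1304]
 [0.2135 0.2216 0.2294]]
knob rect ((121.89164733886719, 222.66053771972656), (21.95063018798828, 19.524559020996094), 58.22740936279297) [0.1509 0.155 ]
```

```bash
python3 - <<'E'
from h import *
np.set_printoptions(precision=4,suppress=True)
from fit import fit
Q=fit("w6.npz"); hd=Q[(abs(Q[:,0])<.0085)&(Q[:,1]>.003)&(Q[:,1]<.0215)&(Q[:,2]>.110)&(Q[:,2]<.125)]
print("head top slope dz/dy",np.polyfit(hd[:,1],hd[:,2],1),len(hd))
t=np.deg2rad(40)
y=np.array([np.cos(t),0,np.sin(t)]);z=np.array([np.sin(t),0,-np.cos(t)])
o=R.from_matrix(np.c_[np.cross(y,z),y,z]).as_rotvec()
ctrl.movep([.455,-.01,.28],o); ctrl.set_gripper(.07); ctrl.dwell(.1)
cal=ctrl.get_calibration("wrist"); im,d=ctrl.get_image("wrist"); cv2.imwrite("pics/w7.png",im)
np.savez("w7.npz",im=im,d=d,mtx=cal["mtx"],k1=cal["k1"],T=cal["T"])
for q in("lever_pivot","collar_grip","lever","collar"):
    for r in ctrl.landmark_of("wrist",q)[:2] if q[-1] in "tp" else ctrl.spot_in("wrist",q)[:1]: print(q,r)
print(ctrl.get_state()["t"])
cv2.imwrite("pics/w7v.png",cv2.resize(im[60:300,130:400],None,fx=2.5,fy=2.5,interpolation=cv2.INTER_CUBIC))
E
```

```text
fork 1092 ((0.5145654678344727, -10.436755180358887), (28.802560806274414, 29.763256072998047), 89.93486785888672) [-0.014   0.0147] [-0.0248  0.0018] 0.1047313102452287
head top slope dz/dy [-0.0487  0.1189] 540
lever_pivot {'position': [239.5, 189.0], 'conf': 0.95}
collar_grip {'position': [272.9, 179.5], 'conf': 0.76}
lever {'rect': [247.2, 164.5, 51.3, 28.1], 'conf': 0.57}
collar {'rect': [245.0, 165.8, 40.5, 26.5], 'conf': 0.87}
28.2917
```

View pics/w7v.png

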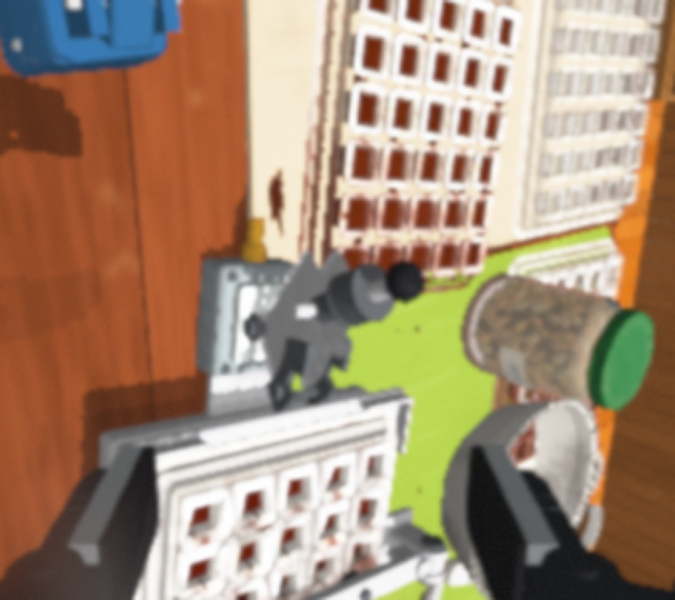

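The view shows the lever leaning left: collar around crop (355,295), knob (405,280), quadrant with the dark stop around (300,350), too blurred for the notch angle. I'll fit the lever axis from the clouds.

```bash
python3 - <<'E'
from h import *
from scipy.optimize import least_squares
np.set_printoptions(precision=4,suppress=True)
b=-.135; X=np.array([np.cos(b),np.sin(b),0]);Y=np.array([-np.sin(b),np.cos(b),0]);h=np.array([.4759,-.2232,0])
toS=lambda P:np.c_[(P-h)@X,(P-h)@Y,P[...,2]]
ld=lambda n:dict(np.load(n))
px={"w0":((417.9,109.1),(383.9,129.2)),"w1":((390.1,181),(367.2,188.6)),"w7":((272.9,179.5),(239.5,189))}
for i,n in enumerate(("collar","pivot")):
    rs=[ray(ld(k+".npz"),v[i]) for k,v in px.items()]
    rs.append(ray(ctrl.get_calibration("scene"),[(213.5,192.1),(222.5,202.4)][i]))
    p,e=tri(rs); print(n,p,toS(p[None])[0],np.array(e))
ax=np.array([0,np.sin(.45),np.cos(.45)])
def loc(S,p): 
    v=S-np.array([p[0],p[1],.04]); t=v@ax; w=v-t[:,None]*ax; return t,np.linalg.norm(w,axis=1),w
for files in (["w0"],["w1"],["w7"],["w0","w1","w7"]):
    S=np.concatenate([toS(cloud(f+".npz").reshape(-1,3)) for f in files]); S=S[~np.isnan(S[:,0])]
    p=np.array([.122,.174])
    for _ in range(8):
        t,r,w=loc(S,p); A=S[(t>.075)&(t<.092)&(r<.021)&(r>.008)]; K=S[(t>.105)&(t<.128)&(r<.016)]
        f=lambda q:np.r_[loc(A,q)[1]-.0148]
        p=least_squares(f,p,loss="soft_l1",f_scale=.001).x
    t,r,w=loc(K,p)
    print(files,p,len(A),np.abs(f(p)).mean(),"knob x mid",np.percentile(K[:,0],[2,98]),"perp",np.percentile(w@np.cross(ax,[1,0,0]),[2,98]),"tmax",np.percentile(t,98))
    # fit knob as sphere r 11
    g=least_squares(lambda c:np.linalg.norm(K-c,axis=1)-.011,K.mean(0)-[0,0,.005]).x; print(" knob c",g,"->pivot y if on axis",g[1]-np.tan(.45)*(g[2]-.04))
E
```

```text
collar [ 0.6267 -0.0345  0.1151] [0.124  0.2072 0.1151] [0.0007 0.0028 0.0016 0.0013]
pivot [ 0.6211 -0.0666  0.0518] [0.1228 0.1747 0.0518] [0.0043 0.0036 0.0045 0.0055]
['w0'] [0.1237 0.1714] 216 0.0004870809853761391 knob x mid [0.1129 0.1303] perp [-0.0106  0.0073] tmax 0.12532375208695018
 knob c [0.1235 0.2212 0.1433] ->pivot y if on axis 0.17134714023366387
['w1'] [0.1237 0.1715] 137 0.0005271911362664906 knob x mid [0.1134 0.1308] perp [-0.0102  0.0092] tmax 0.12539977891832693
 knob c [0.1236 0.2214 0.1433] ->pivot y if on axis 0.17156176578211274
['w7'] [0.1237 0.1717] 190 0.0004995368767414062 knob x mid [0.1131 0.1292] perp [-0.0099  0.0089] tmax 0.12473008141390868
 knob c [0.124  0.2216 0.1432] ->pivot y if on axis 0.17169347911600352
['w0', 'w1', 'w7'] [0.1237 0.1715] 546 0.0005051245621116045 knob x mid [0.1131 0.1303] perp [-0.0103  0.0088] tmax 0.12529387574878242
 knob c [0.1237 0.2214 0.1433] ->pivot y if on axis 0.1714912325656263
```

```bash
cat > lev.py <<'E'
from h import *
np.set_printoptions(precision=4,suppress=True)
b=-.135; X=np.array([np.cos(b),np.sin(b),0]);Y=np.array([-np.sin(b),np.cos(b),0]);Z=np.array([0,0,1.])
piv=np.array([.4759,-.2232,.04])+.1237*X+.1715*Y
def pose(th,rho):
    f=.45-th; a=np.sin(f)*Y+np.cos(f)*Z; z=-a
    return piv+rho*a,R.from_matrix(np.c_[np.cross(X,z),X,z]).as_rotvec()
def rep(tag=""):
    s=ctrl.get_state(); v=s["eef_pos"]-piv; f=np.arctan2(v@Y,v[2]); a=np.sin(f)*Y+np.cos(f)*Z; T=np.cos(f)*Y-np.sin(f)*Z; F=np.array(s["contact_force"])
    print(tag,"th %.3f rho %.4f x %.4f | Fa %.1f Ft %.1f Fx %.1f gap %.4f t %.1f"%(.45-f,np.hypot(v@Y,v[2]),v@X,F@a,F@T,F@X,s["finger_gap"],s["t"])); return .45-f,np.hypot(v@Y,v[2]),F@a,F@T
E
python3 - <<'E'
from lev import *
R0=.095
for th in (0,.5,1.):
    print(ctrl.ik(*pose(th,R0+.0135)))
p,o=pose(0,R0+.09); ctrl.movep(p,o)
r=ctrl.move_linear(pose(0,R0)[0],.12,until_force=15); rep("down %s"%r)
if not r:
    ctrl.set_gripper(0); rep("grip")
    ctrl.move_linear(pose(0,R0+.0132)[0],.03); ctrl.dwell(.15); rep("lift")
E
```

```text
[-0.0345  0.4915  1.4832 -0.4733  1.2516  0.2708]
[-0.336   0.3842  1.5458  0.0521  1.2219 -0.2191]
[-0.613   0.5186  1.4859  0.4879  1.4302 -0.6202]
down False th 0.003 rho 0.0960 x 0.0006 | Fa 0.3 Ft 0.0 Fx -1.0 gap 0.0698 t 30.5
grip th 0.001 rho 0.0961 x 0.0010 | Fa 4.7 Ft 1.6 Fx 0.9 gap 0.0275 t 31.0
lift th 0.000 rho 0.1068 x 0.0008 | Fa -9.6 Ft 0.5 Fx 9.2 gap 0.0270 t 31.7
```

```bash
python3 - <<'E'
from lev import *
R0=.095
for d in (.0150,.0165):
    ctrl.move_linear(pose(0,R0+d)[0],.03); ctrl.dwell(.1); s=rep("lift %.4f"%d)
ctrl.get_image("wrist")
r=ctrl.move_linear(pose(.08,R0+.0165)[0],.04,ori=pose(.08,0)[1],until_force=15); rep("swing %s"%r)
E
```

```text
lift 0.0150 th 0.000 rho 0.1085 x 0.0008 | Fa -7.9 Ft 1.0 Fx 8.2 gap 0.0271 t 32.1
lift 0.0165 th -0.000 rho 0.1089 x 0.0008 | Fa -13.5 Ft 0.4 Fx 11.7 gap 0.0271 t 32.4
swing False th 0.086 rho 0.1088 x 0.0007 | Fa -14.6 Ft 0.3 Fx 11.2 gap 0.0271 t 32.8
```

```bash
python3 - <<'E'
from lev import *
R0=.095
ok=True
for th in np.arange(.18,.63,.1).tolist()+[.64]:
    r=ctrl.move_linear(pose(th,R0+.0163)[0],.06,ori=pose(th,0)[1],until_force=15)
    if r: ok=False; break
rep("swung %s"%ok)
if ok:
    ctrl.move_linear(pose(.64,R0+.0098)[0],.03); ctrl.dwell(.1); rep("lowered")
E
```

```text
swung True th 0.648 rho 0.1086 x 0.0005 | Fa -15.2 Ft -0.8 Fx 12.4 gap 0.0271 t 34.8
lowered th 0.643 rho 0.1055 x 0.0008 | Fa 1.6 Ft -2.2 Fx 4.7 gap 0.0273 t 35.2
```

```bash
python3 - <<'E'
from lev import *
R0=.095
_,r0,_,_=rep("start")
th=.64
while th<1.03:
    th+=.03
    r=ctrl.move_linear(pose(th,R0+.0095)[0],.03,ori=pose(th,0)[1],until_force=8)
    a,rho,fa,ft=rep("%.2f %s"%(th,r))
    if r or rho<.1042 or a<th-.022 or abs(ft)>9: break
E
```

```text
start th 0.643 rho 0.1055 x 0.0008 | Fa 1.6 Ft -2.2 Fx 4.7 gap 0.0273 t 35.2
0.67 False th 0.672 rho 0.1053 x 0.0008 | Fa 4.7 Ft -0.2 Fx 4.5 gap 0.0267 t 35.5
0.70 False th 0.706 rho 0.1053 x 0.0007 | Fa 5.0 Ft -2.0 Fx 4.5 gap 0.0268 t 35.8
0.73 False th 0.733 rho 0.1053 x 0.0007 | Fa 5.2 Ft -0.2 Fx 4.6 gap 0.0271 t 36.0
0.76 False th 0.774 rho 0.1045 x 0.0006 | Fa 2.1 Ft -3.2 Fx 7.5 gap 0.0268 t 36.3
0.79 False th 0.802 rho 0.1033 x 0.0006 | Fa -3.9 Ft -2.6 Fx 10.7 gap 0.0268 t 36.5
```

The pin has dropped about 2 mm into the notch at θ≈0.80. I'll lower further to confirm.

```bash
python3 - <<'E'
from lev import *
R0=.095
for d in (.006,.002,-.001):
    r=ctrl.move_linear(pose(.79,R0+d)[0],.03,until_force=20); s=rep("low %.3f %s"%(d,r))
    if r: break
E
```

```text
low 0.006 False th 0.813 rho 0.0999 x 0.0006 | Fa -5.7 Ft -7.9 Fx 10.2 gap 0.0268 t 36.8
low 0.002 False th 0.818 rho 0.0964 x 0.0006 | Fa -3.0 Ft -9.8 Fx 9.0 gap 0.0271 t 37.1
low -0.001 False th 0.820 rho 0.0957 x 0.0007 | Fa 8.6 Ft -8.4 Fx 2.9 gap 0.0273 t 37.3
```

Fully down. Release, withdraw along the lever, and check.

```bash
python3 - <<'E'
from lev import *
ctrl.set_gripper(.075); rep("open")
p,o=pose(.82,.19); ctrl.move_linear(p,.12,ori=o)
ctrl.move_linear([.46,-.08,.36],.25,ori=down(0)); ctrl.dwell(.2)
cal=ctrl.get_calibration("wrist"); im,d=ctrl.get_image("wrist")
np.savez("w8.npz",im=im,d=d,mtx=cal["mtx"],k1=cal["k1"],T=cal["T"])
cv2.imwrite("pics/w8.png",cv2.resize(im[90:330,200:470],None,fx=2.5,fy=2.5,interpolation=cv2.INTER_CUBIC))
P=cloud("w8.npz").reshape(-1,3)-piv; S=np.c_[P@X,P@Y,P[:,2]]; S=S[~np.isnan(S[:,0])]
f=.45-.82; ax=np.array([0,np.sin(f),np.cos(f)]); t=S@ax; w=S-t[:,None]*ax; r=np.linalg.norm(w,axis=1)
K=S[(t>.105)&(t<.13)&(r<.02)]; c=K.mean(0); print("knob",len(K),c,"theta~",.45-np.arctan2(c[1],c[2]))
for lo in np.arange(.066,.126,.004):
    m=(t>lo)&(t<lo+.004)&(r<.02); print("%.3f n%d rmax %.4f"%(lo,m.sum(),np.percentile(r[m],95) if m.sum() else 0))
print(ctrl.get_state()["t"])
E
```

```text
open th 0.788 rho 0.0936 x -0.0004 | Fa 0.3 Ft 0.6 Fx -0.7 gap 0.0751 t 37.9
knob 237 [-0.0031 -0.0426  0.1128] theta~ 0.8110358982037582
0.066 n0 rmax 0.0000
0.070 n9 rmax 0.0162
0.074 n63 rmax 0.0158
0.078 n43 rmax 0.0154
0.082 n49 rmax 0.0154
0.086 n40 rmax 0.0156
0.090 n126 rmax 0.0168
0.094 n176 rmax 0.0152
0.098 n19 rmax 0.0065
0.102 n15 rmax 0.0059
0.106 n3 rmax 0.0047
0.110 n9 rmax 0.0099
0.114 n41 rmax 0.0117
0.118 n78 rmax 0.0113
0.122 n105 rmax 0.0091
40.0667
```

View pics/w8.png

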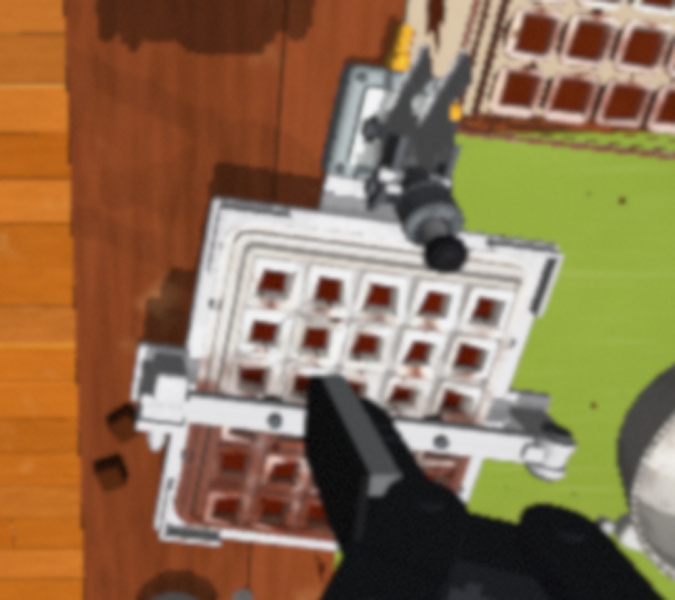

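The lever is over to the right with its knob at (445,250). The collar's top edge is 95 mm from the pivot, so it is down, and the pin sits in the fork (head (165,365), nose (155,438)).

```bash
python3 -c "
from bench import ctrl
print(ctrl.hand_in())"
```

```text
the job is handed in; nothing more can be done
None
```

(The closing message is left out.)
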